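# Put the desk plants back in their case and leave the lid on airing

## Robot

A 6-joint arm with a two-finger parallel gripper is mounted at the origin on a cart in front of the work surface, level with it; the furniture and walls round the work are solid. World frame = base frame: x ahead of the robot, y to its left, z up, the work surface at z = 0. Lengths are in mm, angles in degrees, forces in N, time in s.
With the tool pointing down it reaches from about 250 to 775 mm from the base axis. Payload 4 kg.
Tool frame: the origin (TCP) lies at the very end of the fingers, on their centre line; the grasp point (between the pads) lies 19 mm behind it; z points along the fingers, y is the line along which they close (so a half turn about z gives the same grasp; the last joint's range is limited). The gripper opens to 94 mm and grips with 3 to 60 N. Pads are 16 mm wide; open, the fingers measure 119 mm over their backs; the gripper's body (75 mm by 177 mm) begins 78 mm behind the grasp point.
Start: joints at [67.088, 4.996, 78.535, -0, 96.463, -5.907], TCP at [160.864, 525.969, 205.506] pointing down, gripper open.
Joint ranges: [-177.83, 177.83], [-43.37, 116.18], [15.69, 146.23], [-61.86, 241.86], [9.47, 152.12], [-147.06, 147.06]. Speed limits (degrees/s): [159.86, 159.86, 180, 180, 180, 180].

## Interface

Orientations are given as [roll, pitch, yaw] about the fixed x, y, z axes, in that order (R = Rz(yaw) Ry(pitch) Rx(roll)).
In Python, from rig import arm gives the robot as it stands.
- The arm moves only by the shell command python3 steer.py 'ROWS' [OPENING] [FORCE]. ROWS is a JSON list of rows, 1 to 5 of them, each written [[dx, dy, dz], turn]: dx, dy, dz in mm, then a turn about the tool's z in degrees; each row shifts and turns the commanded pose from where the row before left it, along the tool's axes as they then stand; what a row does not reach is not made up. A row lasts 1/8 s, in which the tool goes at most 62.5 mm and 10.7 degrees, less where a joint would pass 70% of its speed; a pose out of reach is approached as far as the arm can. OPENING is the opening from 0.0 (shut) to 1.0 (fully open), set as the command begins (- or left out keeps the last). The fingers move at their own pace and stop on an object; FORCE is the grip in N (left out, the last holds). Time passes only in rows, so rows that do not move let the fingers close. It prints the time, the measured TCP pose, the force, the opening and the grip force at its end. Input that does not fit is refused with a message, and nothing moves.
- arm.get_obs(): the state, without advancing time (a new reading comes with each control period).
- arm.read_camera(name): name is "scene" or "top"; returns a dict with "image" (420x560x3 uint8, red, green, blue), "fx", "fy", "cx", "cy" (pixels), "k1" (the pictures are not rectified: a ray, as slopes to the right and down, at radius r is drawn at 1 + k1 r^2 times it, then the intrinsics apply), "T" (4x4, takes a point from camera to world coordinates). Camera axes: x right, y down, z forward; pixel columns grow to the right and rows downward; lengths in mm; the calibration is good to about 2 mm. A picture is of the moment at which its call begins. There is no depth.
- arm.sign_off(): hands the job in; it is judged then, once.
The state is a dict: "clock": time; "joints": joint angles; "dq": joint speeds; "tau": joint torques, N m; "tcp_pos": TCP position; "orientation": TCP orientation; "wrist_force": force on the tool from outside, world axes, zero at the start; "ft_torque": the same for the moment, N m; "gripper_width": opening from 0.0 (shut) to 1.0 (fully open); "grasp_force": force on a finger pad.
Only numpy, scipy, OpenCV 4.12 (cv2) and the standard library are available. Lean on these libraries where they do the work, as an engineer would, in place of code of your own. Each camera call takes 0.05 s, during which the arm holds its last target. There are 200 camera calls.

## Task

Fold the lid of the plant case right back, set every planted pot upright in a white cover pot of the case until its collar rests on the rim, then fold the lid down to half open, about 45 degrees, so that the plants can air. Stack all the loose empty pots in the empty pot on the saucer, one inside the other, letting go of each as it comes to rest and never pressing it in so that it jams. Leave the watering can and the stapler where they are.

Things in the scene. Friction and masses are not known exactly. Their poses are not given: they have to be found in the camera images.
- case_lid (a joint): angle of the glazed lid of the plant case about the hinge along its back edge: 0 is shut, flat on the walls, 0.79 half open (45 degrees), 1.57 upright; beyond that it leans away from the robot, to its stop at 1.92. The friction hinge is stiff: the lid stays at whatever angle it is left, and the knob needs about 3 to 5 N to move it.
- lid_hinge (a point): middle of the hinge line, at the back top edge of the case, 119 mm above the desk, level with the underside of the shut lid. Its axes turn with the lid: -x points from the hinge to the lid's front edge, z out of the lid's upper face, y along the hinge. The lid is 160 mm from hinge to front edge, 320 mm long, 7 mm thick..
- lid_knob (a point): middle of the head of the brass knob on the lid: the head is a drum 22 mm across and 18 mm high on a 10 mm neck (11 mm across), this point lying 20 mm above the lid's upper face, 14 mm in from its front edge, midway along it. Its axes turn with the lid as those of lid_hinge. Taken from above between fingers that close along the hinge line, the knob can turn between them as the lid swings.
- plant_case: fixed plant case: a dark metal tray with clear walls 118 mm high, 166 mm deep by 326 mm long outside, 150 by 310 mm inside, open at the top when the lid is folded back. Inside stand three white cover pots in a row, 95 mm apart, midway between front and back. Origin under its centre on the desk; x from the front to the hinge side at the back, y along its length.
- cover0 (a point): centre of the mouth of the right-hand (-y) white tapered cover pot in the case, 62 mm above the desk; its mouth is 61 mm across inside and 70 mm outside. A flowerpot goes in foot first until its collar rests on this rim, its own rim then 14 mm above it (pot origin 18 mm above the desk), with 2 mm of play.
- cover1 (a point): centre of the mouth of the middle white tapered cover pot in the case, 62 mm above the desk; its mouth is 61 mm across inside and 70 mm outside. A flowerpot goes in foot first until its collar rests on this rim, its own rim then 14 mm above it (pot origin 18 mm above the desk), with 2 mm of play.
- cover2 (a point): centre of the mouth of the left-hand (+y) white tapered cover pot in the case, 62 mm above the desk; its mouth is 61 mm across inside and 70 mm outside. A flowerpot goes in foot first until its collar rests on this rim, its own rim then 14 mm above it (pot origin 18 mm above the desk), with 2 mm of play.
- plant1: planted pot, may be absent: clay-coloured tapered flowerpot, 58 mm high, 36 mm across the foot, widening to 57 mm below a plain upright collar 68 mm across and 14 mm high (the top 14 mm); filled, holding a round ribbed cactus, 27 mm above the rim and 43 mm across; 0.12 kg. Origin at the centre of its foot, z up along its axis. Take it by the collar.
- plant2: planted pot, may be absent: clay-coloured tapered flowerpot, 58 mm high, 36 mm across the foot, widening to 57 mm below a plain upright collar 68 mm across and 14 mm high (the top 14 mm); filled, holding a clump of three column cacti, 26 mm above the rim; 0.12 kg. Origin at the centre of its foot, z up along its axis. Take it by the collar.
- plant3: planted pot, may be absent: clay-coloured tapered flowerpot, 58 mm high, 36 mm across the foot, widening to 57 mm below a plain upright collar 68 mm across and 14 mm high (the top 14 mm); filled, holding a small rosette of pointed leaves, 24 mm above the rim and 44 mm across; 0.12 kg. Origin at the centre of its foot, z up along its axis. Take it by the collar.
- empty1: empty pot, may be absent: clay-coloured tapered flowerpot, 58 mm high, 36 mm across the foot, widening to 57 mm below a plain upright collar 68 mm across and 14 mm high (the top 14 mm); hollow, wall 3 mm, 0.05 kg. Origin at the centre of its foot, z up along its axis. Lowered into another such pot it comes to rest on the taper with its foot 15 to 19 mm above the foot of the pot below.
- empty2: empty pot, may be absent: clay-coloured tapered flowerpot, 58 mm high, 36 mm across the foot, widening to 57 mm below a plain upright collar 68 mm across and 14 mm high (the top 14 mm); hollow, wall 3 mm, 0.05 kg. Origin at the centre of its foot, z up along its axis. Lowered into another such pot it comes to rest on the taper with its foot 15 to 19 mm above the foot of the pot below.
- empty3: empty pot, may be absent: clay-coloured tapered flowerpot, 58 mm high, 36 mm across the foot, widening to 57 mm below a plain upright collar 68 mm across and 14 mm high (the top 14 mm); hollow, wall 3 mm, 0.05 kg. Origin at the centre of its foot, z up along its axis. Lowered into another such pot it comes to rest on the taper with its foot 15 to 19 mm above the foot of the pot below.
- saucer_pot: the empty flowerpot with a saucer 90 mm across fixed under it, 62 mm high in all: the pot is like the other empty ones, its foot 4 mm above the desk; 0.45 kg, standing loose: it may be knocked a few centimetres aside. Origin at the centre of the saucer's underside, z up. The first empty pot comes to rest in it with its foot 20 to 23 mm above this origin.
- copper_can: bystander: small copper watering can standing on the desk, 188 x 100 x 149 mm. Origin under its middle.
- stapler: bystander: red stapler lying behind the pots, 36 x 147 x 47 mm. Origin under its middle.

How it is judged (in metres and radians):
On the way, in this order (a step that is already met when the one before it is completed fails the run):
1. the lid is folded right back (over 1.5 rad) (value of joint case_lid above 1.5 rad), for 0.2 s.
2. every planted pot sits in a cover pot ((horizontal distance between plant1 and cover0 below 0.006 m or horizontal distance between plant1 and cover1 below 0.006 m or horizontal distance between plant1 and cover2 below 0.006 m) and height (world z) of each of plant1, plant2, plant3 below 0.025 m and angle between each of plant1, plant2, plant3's own z axis and vertical below 0.12 rad and linear speed of each of plant1, plant2, plant3 below 0.02 m/s and (horizontal distance between plant2 and cover0 below 0.006 m or horizontal distance between plant2 and cover1 below 0.006 m or horizontal distance between plant2 and cover2 below 0.006 m) and (horizontal distance between plant3 and cover0 below 0.006 m or horizontal distance between plant3 and cover1 below 0.006 m or horizontal distance between plant3 and cover2 below 0.006 m)), for 0.2 s.
At the end, for the whole second after the job is handed in: planted pots in cover pots (axis within 6 mm, foot under 25 mm above the desk), loose empty pots nested in the saucer pot (axis within 8 mm, foot 10 to 74 mm above its origin), all within 0.12 rad of upright and at rest, saucer pot standing, lid 0.64 to 0.93 rad open (all of step 2 and horizontal distance between each of empty1, empty2, empty3 and saucer_pot below 0.008 m and z of empty1 in the frame of saucer_pot between 0.01 and 0.074 m and angle between each of empty1, empty2, empty3's own z axis and vertical below 0.12 rad and linear speed of each of empty1, empty2, empty3 below 0.02 m/s and z of empty2 in the frame of saucer_pot between 0.01 and 0.074 m and z of empty3 in the frame of saucer_pot between 0.01 and 0.074 m and value of joint case_lid between 0.64 and 0.93 rad and angle between saucer_pot's own z axis and vertical below 0.1 rad); the robot touches nothing.
It fails at once if the gripper pressed a pot into another, or against the case, with more than 45 N (((contact force between empty1 and saucer_pot above 45 N or contact force between empty1 and empty2 above 45 N or contact force between empty1 and empty3 above 45 N) and contact force between the fingers and empty1 above 0.5 N) or ((contact force between empty2 and saucer_pot above 45 N or contact force between empty2 and empty1 above 45 N or contact force between empty2 and empty3 above 45 N) and contact force between the fingers and empty2 above 0.5 N) or ((contact force between empty3 and saucer_pot above 45 N or contact force between empty3 and empty1 above 45 N or contact force between empty3 and empty2 above 45 N) and contact force between the fingers and empty3 above 0.5 N) or (contact force between plant1 and plant_case above 45 N and contact force between the fingers and plant1 above 0.5 N) or (contact force between plant2 and plant_case above 45 N and contact force between the fingers and plant2 above 0.5 N) or (contact force between plant3 and plant_case above 45 N and contact force between the fingers and plant3 above 0.5 N)).
It fails at once if the watering can or the stapler was pushed more than 30 mm (distance of any of copper_can, stapler from where it was at the start of the episode above 0.03 m).
Of plant1, plant2, plant3 only 2 to 3 are there at a start; the rules pass over those that are not, and their reading is None.
Of empty1, empty2, empty3 only 2 to 3 are there at a start; the rules pass over those that are not, and their reading is None.
At some moment in a run one of saucer_pot may be knocked a few centimetres aside while the robot is not near it.
It also fails if it takes over 210 s, if anything falls off the work surface, if the arm or the gripper's body presses on something with over 40 N, if the wrist force passes 120 N, or if a joint passes its speed limit or range.

## Working session

There is one attempt and no reset: what is moved stays moved. The work goes in short steps, Python scripts to look and compute and a shell command to move; the robot and the scene stay as the last step left them, time stands still between calls to the robot, and variables do not carry over. Pictures are saved under pics/ and viewed, at most 14 in all, crops included, and the job is handed in when it is done.

```bash
ls; mkdir -p pics
cat > h.py <<'E'
import numpy as np, cv2, pickle
from rig import arm
def snap(n, tag):
    c=arm.read_camera(n); pickle.dump(c,open(f'pics/{tag}.pkl','wb'))
    cv2.imwrite(f'pics/{tag}.png',c['image'][:,:,::-1]); return c
def load(tag): return pickle.load(open(f'pics/{tag}.pkl','rb'))
def ray(c,u,v):
    K=np.array([[c['fx'],0,c['cx']],[0,c['fy'],c['cy']],[0,0,1.]])
    p=cv2.undistortPoints(np.array([[[u,v]]],float),K,np.array([c['k1'],0,0,0.]))[0,0]
    T=np.array(c['T']); d=T[:3,:3]@[p[0],p[1],1]; return T[:3,3],d/np.linalg.norm(d)
def atz(c,u,v,z):
    o,d=ray(c,u,v); return o+d*(z-o[2])/d[2]
def tri(*obs):
    A=np.zeros((3,3));b=np.zeros(3);L=[]
    for c,u,v in obs:
        o,d=ray(c,u,v);P=np.eye(3)-np.outer(d,d);A+=P;b+=P@o;L.append((o,P))
    x=np.linalg.solve(A,b); return x,[np.linalg.norm(P@(x-o)) for o,P in L]
def proj(c,X):
    T=np.linalg.inv(np.array(c['T'])); p=T[:3,:3]@X+T[:3,3]; s=p[:2]/p[2]; s=s*(1+c['k1']*(s@s))
    return s*[c['fx'],c['fy']]+[c['cx'],c['cy']]
E
python3 - <<'E'
from h import *
for n in('scene','top'):
    c=snap(n,n+'0'); print(n,c['fx'],c['k1'],np.round(c['T'],3).tolist())
a=load('scene0')['image'];b=load('top0')['image']
print(arm.get_obs())
E
```

```text
pics
rig.py
steer.py
scene 496.1755916646761 -0.0024538308070072823 [[-0.58, 0.644, -0.5, 1433.175], [0.815, 0.456, -0.358, 578.388], [-0.002, -0.615, -0.789, 1477.536], [0.0, 0.0, 0.0, 1.0]]
top 384.80952796725455 0.028344607805611516 [[-0.03, -0.981, 0.192, 322.156], [-1.0, 0.031, 0.001, -66.223], [-0.007, -0.192, -0.981, 1391.934], [0.0, 0.0, 0.0, 1.0]]
{'clock': 0.1, 'joints': array([ 6.70891399e+01,  5.03560521e+00,  7.86146542e+01, -1.81709166e-03,
        9.64632579e+01, -5.90658112e+00]), 'dq': array([ 0.06307095, -0.05392086, -0.19968565,  0.02263334,  0.01797437,
       -0.00383233]), 'tau': array([ 2.65167662e-03, -3.41254342e+01, -3.03300726e+01,  7.19626760e-02,
        3.05264269e-02, -1.10351091e-04]), 'tcp_pos': array([160.6608652 , 525.49782857, 204.42692818]), 'orientation': array([-1.79886900e+02, -9.88533815e-03,  1.62995508e+02]), 'wrist_force': array([-0.70544875,  0.60798045,  0.38598509]), 'ft_torque': array([0.02318228, 0.03926607, 0.00141159]), 'grasp_force': 0.0, 'gripper_width': 0.9999588610007636}
```
View pics/scene0.png

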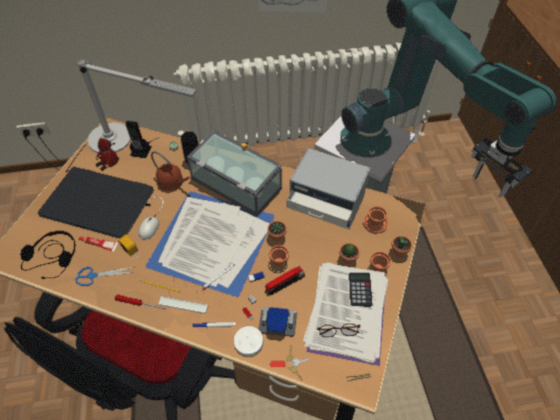

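View pics/top0.png

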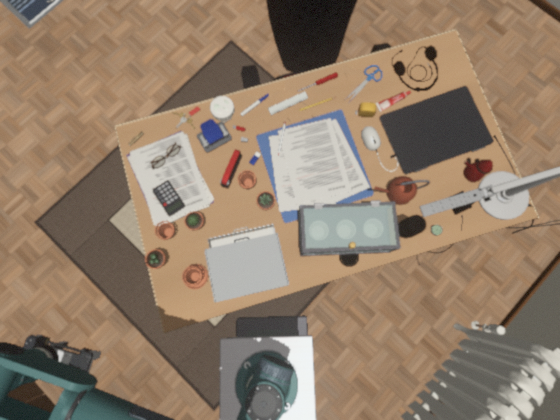

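The scene holds three plants (top image 265,200; 195,220; 156,258), two empties (248,180; 166,230), the saucer pot (195,276) and the case (350,228, knob ~352,245). I'll enlarge to read off pixels.

Run:
```python
from h import *
t=load('top0')['image'][:,:,::-1];s=load('scene0')['image'][:,:,::-1]
r=lambda im,x,y,w,h,k:cv2.resize(im[y:y+h,x:x+w],None,fx=k,fy=k,interpolation=cv2.INTER_CUBIC)
A=r(t,140,165,140,130,5);cv2.imwrite('pics/c1.png',A[:600])      # 700x600 (h 120 used)
B=r(s,255,200,160,80,5);cv2.imwrite('pics/c2.png',B)
C=np.vstack([r(t,290,190,120,75,4),r(s,180,125,120,75,4)]);cv2.imwrite('pics/c3.png',C)
```

View pics/c1.png

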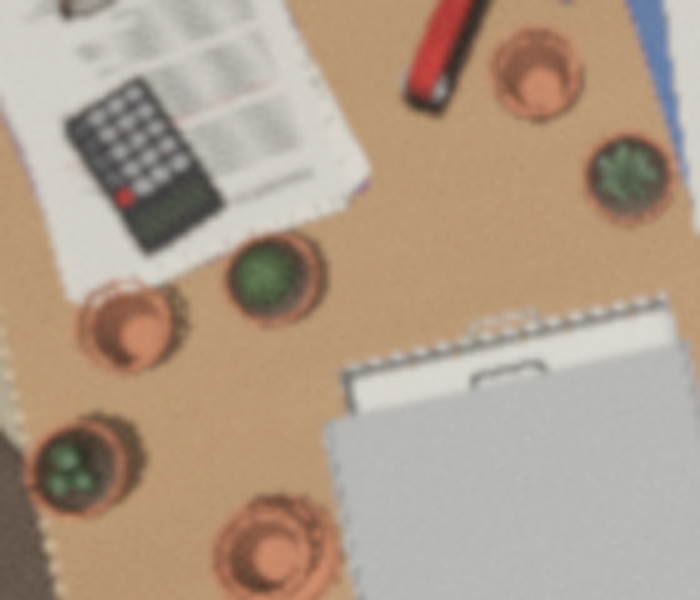

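View pics/c2.png

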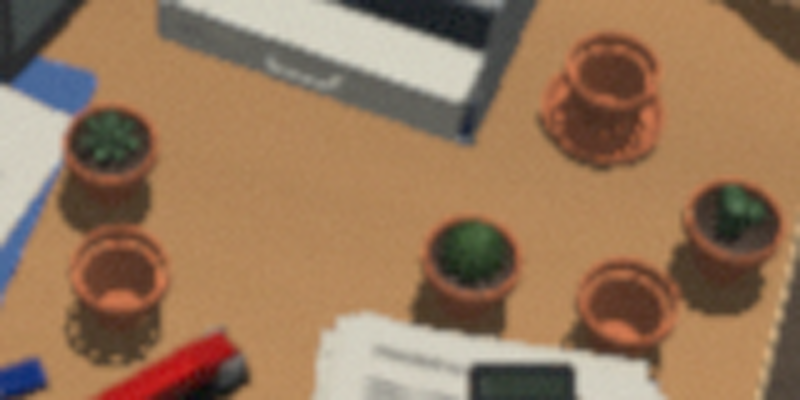

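View pics/c3.png

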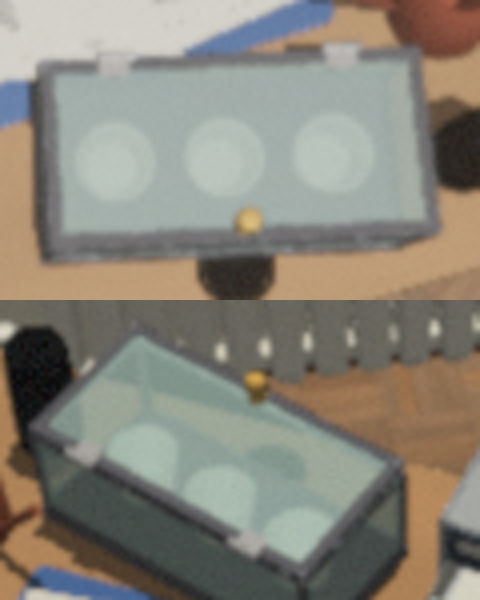

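Crops: rims, lid corners and knob are readable (c1 rims: 538,73; 628,177; 268,278; 126,325; 78,467; 268,553. c2: 120,270; 110,142; 472,258; 628,303; 733,222; 612,72. c3 knob: 249,221 / 257,382). Triangulating.

Run:
```python
from h import *
t=load('top0');s=load('scene0')
def f(p,x,y,k): return (p[0]+.5)/k-.5+x,(p[1]+.5)/k-.5+y
def go(n,a,b):
    x,r=tri((t,*a),(s,*b)); print(n,x.round(1),np.round(r,1))
P={'emptyR':((538,73),(120,270)),'rosette':((628,177),(110,142)),'round':((270,278),(472,258)),'emptyL':((126,325),(628,303)),'column':((78,467),(733,222)),'saucer':((268,553),(612,72))}
for n,(a,b) in P.items(): go(n,f(a,140,165,5),f(b,255,200,5))
Q={'knob':((249,221),(257,82)),'fl':((50,256),(402,162)),'fr':((436,232),(138,32)),'bl':((42,66),(303,272)),'br':((418,52),(33,128))}
for n,(a,b) in Q.items(): go(n,f(a,290,190,4),f(b,180,125,4))
for n,a in {'c2':(116,162),'c1':(224,157),'c0':(333,152)}.items(): print(n,atz(t,*f(a,290,190,4),62).round(1))
```

```text
emptyR [702.8  52.6  49.5] [0.6 0.6]
rosette [623.1 -11.6  54.6] [0.3 0.3]
round [558.3 243.2  52.4] [0.2 0.2]
emptyL [527.9 345.2  50.1] [1.1 1.1]
column [429.8 374.   52.2] [0.3 0.3]
saucer [365.8 243.4  52.8] [2.2 2.2]
knob [ 443.8 -290.1  154.3] [0.5 0.5]
fl [ 424.6 -133.9  125.1] [3. 3.]
fr [ 433.3 -447.9  122.5] [0.7 0.7]
bl [ 582.6 -131.6  125. ] [0.5 0.5]
br [ 585.7 -448.2  118. ] [0.2 0.2]
c2 [ 507.9 -195.3   62. ]
c1 [ 509.5 -289.3   62. ]
c0 [ 511.  -384.1   62. ]
```

```bash
cat >> h.py <<'E'
def to(x,y,z,yaw=180):
    o=arm.get_obs(); from scipy.spatial.transform import Rotation as R
    r=R.from_euler('xyz',o['orientation'],degrees=True); d=r.inv().apply(np.array([x,y,z])-o['tcp_pos'])
    t=o['orientation'][2]-yaw; print('tool',d.round(1),'turn',round((t+180)%360-180,1))
E
python3 - <<'E'
from h import *
t=load('top0');s=load('scene0')
print('lamp',tri((t,424,211),(s,195,93)))
print('printer near-left corner', tri((t,139.5+326/5,164.5+422/5),(s,352,206)), 'right', tri((t,281,233),(s,366,157)))
print([atz(t,u,v,100).round() for u,v in((206,249),(281,233),(213,300),(289,290))])
E
python3 steer.py '[[[0, 0, -60], -8.5], [[0, 0, 0], -8.5]]' 0.6
python3 -c "
from h import *
to(444,-290,264)"
```

```text
lamp (array([ 505.27663136, -444.98981025,  370.19138484]), [np.float64(5.587702669201899), np.float64(5.587702669201815)])
printer near-left corner (array([448.36521175, 182.59474227, 141.53876713]), [np.float64(2.8643210229801968), np.float64(2.864321022980219)]) right (array([425.44949267,  52.99406682, 326.6359682 ]), [np.float64(124.1823980236928), np.float64(124.18239802369283)])
[array([451., 189., 100.]), array([497., -64., 100.]), array([283., 165., 100.]), array([308., -85., 100.])]
clock: 0.35
tcp_pos: [161.4, 527.3, 270.1]
orientation: [179.6, 0.2, -179.7]
wrist_force: [0.5, -0.0, 0.4]
gripper_width: 0.819
grasp_force: 0.0
tool [-278.7 -818.7    1. ] turn 0.3
```

Run:
```python
from h import *
t=load('top0')['image'][:,:,::-1];s=load('scene0')['image'][:,:,::-1]
r=lambda im,x,y,w,h,k:cv2.resize(im[y:y+h,x:x+w],None,fx=k,fy=k,interpolation=cv2.INTER_CUBIC)
cv2.imwrite('pics/c4.png',np.vstack([r(t,400,140,150,75,4),r(s,70,50,150,75,4)]))
```

```text
(no output)
```

View pics/c4.png

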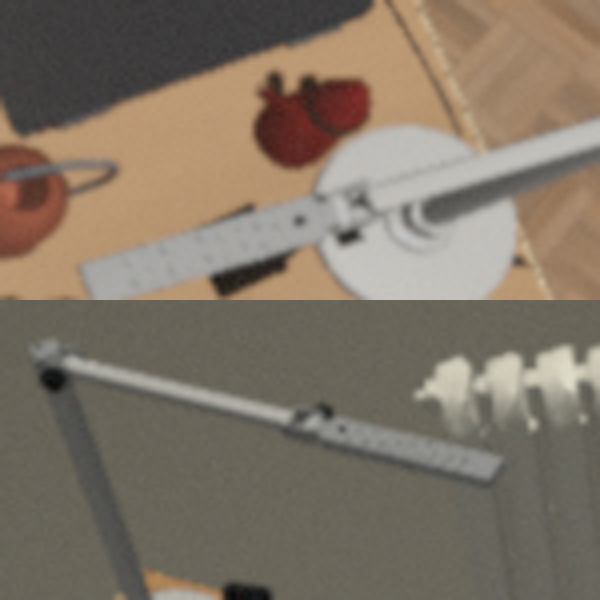

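Lamp tip: top crop corners (80,268),(92,303); scene crop (490,483),(502,460).

Run:
```python
from h import *
t=load('top0');s=load('scene0')
T=lambda u,v:(t,400+u/4-.4,140+v/4-.4);S=lambda u,v:(s,70+u/4-.4,50+(v-300)/4-.4)
for a,b in(((80,268),(490,483)),((92,303),(502,460)),((335,200),(310,418))): print(tri(T(*a),S(*b)))
```

```text
(array([ 520.03319216, -438.99072669,  370.50001762]), [np.float64(0.7825646430565327), np.float64(0.7825646430564562)])
(array([ 495.72036433, -443.94298595,  376.00899902]), [np.float64(0.69870939326886), np.float64(0.6987093932689604)])
(array([ 558.59550227, -607.00063053,  386.72462329]), [np.float64(1.1660168185752586), np.float64(1.1660168185752242)])
```

Run:
```python
from h import *
o=[]
for n,(x,y,w,h) in {'scene0':(420,30,140,180),'top0':(0,320,140,100)}.items():
    c=load(n); im=cv2.resize(np.ascontiguousarray(c['image'][y:y+h,x:x+w,::-1]),None,fx=3,fy=3)
    for z in range(0,401,50):
        p=(np.array(proj(c,np.array([160.7,525.5,204.4+z])))-[x,y])*3
        cv2.circle(im,tuple(int(q) for q in p),3,(0,0,255),-1); cv2.putText(im,str(z),(int(p[0])+5,int(p[1])),0,.4,(0,255,255))
    o.append(cv2.copyMakeBorder(im,0,540-im.shape[0],0,0,0))
cv2.imwrite('pics/c5.png',cv2.resize(np.hstack(o),None,fx=.95,fy=.95))
```

```text
(no output)
```

View pics/c5.png

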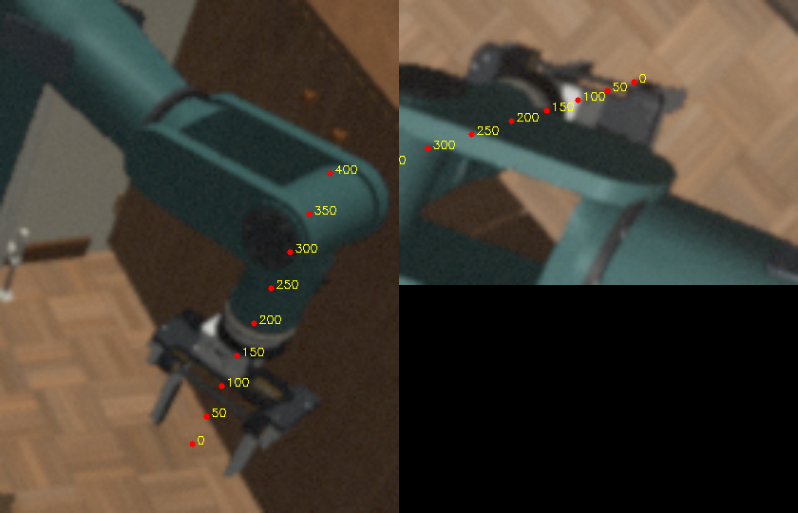

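```bash
python3 steer.py '[[[-20, -58, 0], 0], [[-20, -58, 0], 0], [[-20, -58, 0], 0], [[-20, -58, 0], 0], [[-20, -58, 0], 0]]' 0.6 >/dev/null; python3 steer.py '[[[-20, -58, 0], 0], [[-20, -58, 0], 0], [[-20, -58, 0], 0], [[-20, -58, 0], 0], [[-20, -58, 0], 0]]' >/dev/null;  python3 steer.py '[[[-20, -58, 0], 0], [[-20, -58, 0], 0], [[-20, -58, 0], 0], [[-20, -58, 0], 0], [[0, 0, 0], 0]]'; python3 -c "
from h import *
to(444,-290,134)"
```

```text
clock: 2.22
tcp_pos: [440.7, -289.1, 262.0]
orientation: [179.8, -0.3, 179.7]
wrist_force: [-0.5, 0.4, 0.6]
gripper_width: 0.596
grasp_force: 0.0
tool [ -4.   -1.3 128. ] turn -0.3
```

```bash
python3 steer.py '[[[-3, -1, 50], 0], [[0, 0, 50], 0], [[0, 0, 25], 0], [[0, 0, 0], 0]]' 0.6 >/dev/null
python3 - <<'E'
from h import *
to(444,-290,134); snap('scene','s1');c=snap('top','t1');s=load('s1')
print(arm.get_obs()['wrist_force'])
r=lambda im,x,y,w,h,k:cv2.resize(np.ascontiguousarray(im['image'][y:y+h,x:x+w,::-1]),None,fx=k,fy=k,interpolation=cv2.INTER_CUBIC)
A=r(c,230,170,270,200,2);
p=arm.get_obs()['tcp_pos']
for z in(100,310): q=(proj(c,p+[0,0,z])-[230,170])*2; cv2.circle(A,tuple(int(v) for v in q),3,(0,0,255),-1)
B=r(s,130,50,180,133,3)
cv2.imwrite('pics/c6.png',np.vstack([A[:,:540],B])[:,:]) if A.shape[1]==B.shape[1] else print(A.shape,B.shape)
print(A.shape)
cv2.imwrite('pics/c6.png',cv2.resize(np.vstack([A,B]),None,fx=.75,fy=.75))
E
```

```text
tool [-1.8 -5.2  4. ] turn 0.0
[0.64570068 0.19354619 0.33899952]
(400, 540, 3)
```

View pics/c6.png

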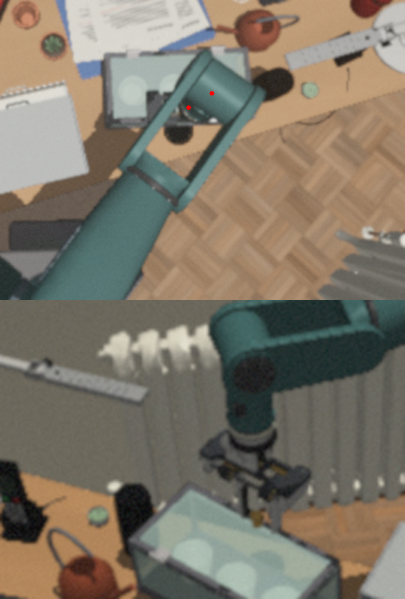

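The picture shows the fingers straddling the knob; the forearm fork (left-face disc at scene px 242,82) is wide, and the lamp tip at (~508,-441,372) may foul it at cover0. Working out the wrist's height.

Run:
```python
from h import *
s=load('s1');t=load('t1');ob=arm.get_obs();p=ob['tcp_pos'];print(p,ob['joints'].round(1))
j=np.radians(ob['joints'][0]); a=np.array([np.cos(j),np.sin(j),0]);l=np.array([-np.sin(j),np.cos(j),0])
f=lambda u,v:(130+u/2.25,50+(v-300)/2.25)
for nm,q in {'disc':(252,373),'bottom cap':(238,402),'left top':(213,330),'link5 bot':(250,432)}.items():
  o,d=ray(s,*f(*q))
  for L in(40,68): # point with lateral L
    k=(L-(o-p)@l)/(d@l); X=o+k*d-p; print(nm,L,'ahead',round(X@a,1),'z',round(X[2],1))
g=lambda u,v:(230+u/1.5,170+v/1.5)
for q in((265,92),(200,53),(185,205),(212,93)):
  for z in(310,360): X=atz(t,*g(*q),p[2]+z)-p; print(q,z,'ahead',round(X@a),'lat',round(X@l))
```

```text
[ 444.11226436 -286.64628033  141.72727802] [ -39.     3.4   87.5    0.    89.  -129. ]
disc 40 ahead -1.7 z 333.4
disc 68 ahead 3.4 z 355.8
bottom cap 40 ahead 21.9 z 286.9
bottom cap 68 ahead 26.4 z 310.3
left top 40 ahead 46.9 z 415.4
left top 68 ahead 50.9 z 435.9
link5 bot 40 ahead 8.0 z 227.3
link5 bot 68 ahead 12.8 z 252.1
(265, 92) 310 ahead 54 lat -67
(265, 92) 360 ahead 39 lat -58
(200, 53) 310 ahead 43 lat 55
(200, 53) 360 ahead 29 lat 57
(185, 205) 310 ahead -172 lat -67
(185, 205) 360 ahead -175 lat -58
(212, 93) 310 ahead 0 lat 1
(212, 93) 360 ahead -12 lat 6
```

```bash
python3 steer.py '[[[0, -3, 5], 0], [[0, 0, 0], 0]]' 0.6 >/dev/null; python3 steer.py '[[[0, 0, 0], 0], [[0, 0, 0], 0], [[0, 0, 0], 0], [[0, 0, 0], 0], [[0, 0, 0], 0]]' 0 30
python3 - <<'E'
import numpy as np
x=lambda d:np.array([-148.5*np.cos(np.radians(d+10.5)),148.5*np.sin(np.radians(d+10.5))])
for a,b in zip(range(0,100,10),range(10,110,10)): d=x(b)-x(a); print(b,'tool x',round(-d[0],1),'tool z',round(-d[1],1))
E
```

```text
clock: 3.7
tcp_pos: [443.8, -290.0, 135.5]
orientation: [180.0, 0.0, 180.0]
wrist_force: [-0.4, -0.7, 0.3]
gripper_width: 0.229
grasp_force: 30.0
10 tool x -6.9 tool z -24.9
20 tool x -11.1 tool z -23.4
30 tool x -15.0 tool z -21.1
40 tool x -18.5 tool z -18.1
50 tool x -21.3 tool z -14.7
60 tool x -23.6 tool z -10.7
70 tool x -25.1 tool z -6.5
80 tool x -25.8 tool z -2.0
90 tool x -25.8 tool z 2.5
100 tool x -24.9 tool z 6.9
```

Knob gripped (width 21.5 mm, as the 22 mm drum). Swing the first half.

```bash
python3 steer.py '[[[-7, 0, -25], 0], [[-11, 0, -23], 0], [[-15, 0, -21], 0], [[-18.5, 0, -18], 0], [[-21, 0, -15], 0]]'
```

```text
clock: 4.32
tcp_pos: [515.7, -289.1, 234.3]
orientation: [179.8, -0.3, -180.0]
wrist_force: [1.8, -0.5, -12.4]
gripper_width: 0.225
grasp_force: 30.0
```

```bash
python3 steer.py '[[[-23.5, 0, -10.5], 0], [[-25, 0, -6.5], 0], [[-26, 0, -2], 0], [[-26, 0, 2.5], 0], [[-25, 0, 7], 0]]'; python3 steer.py '[[[0, 0, 0], 0], [[0, 0, 0], 0]]'
```

```text
clock: 4.95
tcp_pos: [641.1, -287.7, 245.7]
orientation: [179.7, -0.3, -179.9]
wrist_force: [-3.9, 3.6, -1.4]
gripper_width: 0.221
grasp_force: 30.0
clock: 5.2
tcp_pos: [641.7, -287.7, 245.3]
orientation: [179.7, -0.1, -179.8]
wrist_force: [0.8, 5.6, -3.4]
gripper_width: 0.223
grasp_force: 30.0
```

```bash
python3 steer.py '[[[0, 0, 0], 0], [[0, 0, 0], 0], [[0, 0, 0], 0]]' 0.5 >/dev/null; python3 steer.py '[[[0, 0, -40], 0], [[0, 0, -40], 0], [[0, 0, 0], 0]]' 0.9; python3 -c "
from h import *
to(623,-12,150)"
```

```text
clock: 5.95
tcp_pos: [642.4, -291.0, 332.7]
orientation: [-179.7, 0.5, 180.0]
wrist_force: [-1.0, 0.2, 0.3]
gripper_width: 0.782
grasp_force: 0.0
tool [ 21.2 280.  181.1] turn -0.0
```

```bash
python3 steer.py '[[[4, 56, 20], 0], [[4, 56, 20], 0], [[4, 56, 20], 0], [[4, 56, 20], 0], [[4, 56, 20], 0]]' 1 >/dev/null; python3 steer.py '[[[0, 0, 40], 0], [[0, 0, 0], 0]]' ; python3 -c "
from h import *
to(623,-12,49)"
```

```text
clock: 6.82
tcp_pos: [618.7, -9.3, 181.4]
orientation: [180.0, -0.6, -179.9]
wrist_force: [-0.2, -0.7, 0.9]
gripper_width: 0.998
grasp_force: 0.0
tool [ -5.7  -2.8 132.4] turn 0.1
```

```bash
python3 steer.py '[[[-4, -2, 50], 0], [[0, 0, 50], 0], [[0, 0, 28], 0], [[0, 0, 0], 0]]' 1 >/dev/null; python3 -c "
from h import *
to(623,-12,49)"; python3 steer.py '[[[0, 0, 0], 0], [[0, 0, 0], 0], [[0, 0, 0], 0], [[0, 0, 0], 0], [[0, 0, 0], 0]]' 0 12
```

```text
tool [1.3 1.1 7.9] turn -0.1
clock: 7.95
tcp_pos: [625.9, -12.0, 59.2]
orientation: [180.0, 0.0, -180.0]
wrist_force: [-0.4, -0.4, -0.1]
gripper_width: 0.502
grasp_force: 0.0
```

```bash
python3 steer.py '[[[0, 0, 0], 0], [[0, 0, 0], 0], [[0, 0, 0], 0], [[0, 0, 0], 0]]' 1 >/dev/null; python3 steer.py '[[[1, 0, 10], 0], [[0, 0, 0], 0], [[0, 0, 0], 0]]' 1 ; python3 steer.py '[[[0, 0, 0], 0], [[0, 0, 0], 0], [[0, 0, 0], 0], [[0, 0, 0], 0]]' 0 12
```

```text
clock: 8.82
tcp_pos: [624.6, -12.0, 48.6]
orientation: [180.0, -0.0, 180.0]
wrist_force: [-0.1, -0.2, 0.2]
gripper_width: 0.997
grasp_force: 0.0
clock: 9.32
tcp_pos: [625.0, -11.9, 49.2]
orientation: [180.0, 0.0, 180.0]
wrist_force: [-0.7, 1.0, 1.0]
gripper_width: 0.721
grasp_force: 12.0
```

```bash
python3 steer.py '[[[0, 0, 0], 0], [[0, 0, 0], 0]]' 0.95 >/dev/null; python3 steer.py '[[[0, 0, 0], 10], [[0, 0, 0], 10], [[0, 0, 0], 10], [[0, 0, 0], 10], [[0, 0, 0], 10]]'>/dev/null;python3 steer.py '[[[0, 0, 0], 10], [[0, 0, 0], 10], [[0, 0, 0], 10], [[0, 0, 0], 10], [[0, 0, 0], 0]]';  python3 steer.py '[[[0, 0, 0], 0], [[0, 0, 0], 0], [[0, 0, 0], 0], [[0, 0, 0], 0]]' 0 15
```

```text
clock: 10.82
tcp_pos: [624.8, -12.2, 48.9]
orientation: [-180.0, 0.0, 90.1]
wrist_force: [-0.1, 0.9, -0.2]
gripper_width: 0.95
grasp_force: 0.0
clock: 11.32
tcp_pos: [624.4, -12.0, 49.0]
orientation: [-180.0, -0.0, 90.0]
wrist_force: [-1.9, 0.3, 1.1]
gripper_width: 0.718
grasp_force: 15.0
```

```bash
python3 steer.py '[[[0, 0, -50], -10], [[0, 0, -50], -10], [[0, 0, -45], -10], [[0, 0, 0], -10], [[0, 0, 0], -10]]'>/dev/null;python3 steer.py '[[[0, 0, 0], -10], [[0, 0, 0], -10], [[0, 0, 0], -10], [[0, 0, 0], -10], [[0, 0, 0], 0]]'
python3 - <<'E'
from h import *
t=snap('top','t2');s=snap('scene','s2')
r=lambda im,x,y,w,h,k:cv2.resize(np.ascontiguousarray(im['image'][y:y+h,x:x+w,::-1]),None,fx=k,fy=k,interpolation=cv2.INTER_CUBIC)
cv2.imwrite('pics/c7.png',np.vstack([r(t,290,190,120,75,5),r(s,180,135,120,45,5)]))
E
```

```text
clock: 12.58
tcp_pos: [624.8, -12.1, 193.4]
orientation: [180.0, -0.0, 179.9]
wrist_force: [-0.8, 0.1, -0.4]
gripper_width: 0.718
grasp_force: 15.0
```

View pics/c7.png

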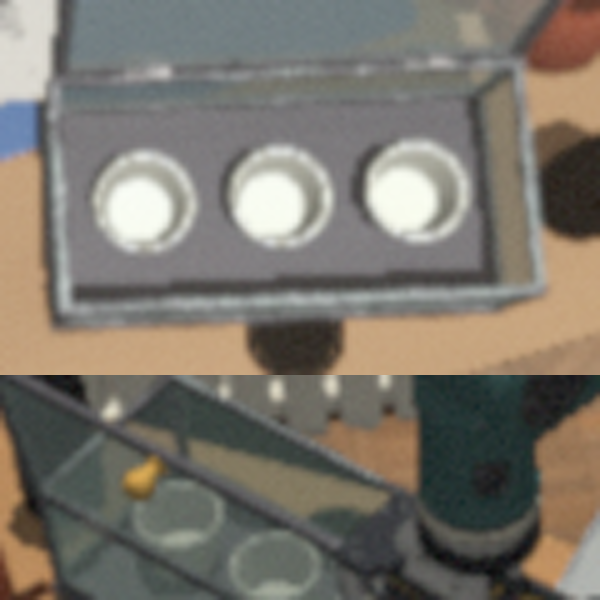

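Lid is back; rims at c7 (144,201), (280,196), (416,190). Computing centres.

Run:
```python
from h import *
t=load('t2')
for U,V in((144.5,201),(280.5,196),(416.5,190.5)):
    print(atz(t,290+(U+.5)/5-.5,190+(V+.5)/5-.5,62).round(1))
im=t['image'][190:265,290:410].astype(int); m=((im.min(2)>135)).astype(np.uint8)
m=cv2.resize(m*255,None,fx=1,fy=1); n,l,st,ce=cv2.connectedComponentsWithStats((m>0).astype(np.uint8))
for i in range(1,n):
    if 150<st[i,4]<600 and st[i,2]<30:
        h=cv2.convexHull(np.argwhere(l==i)[:,::-1].astype(np.int32)); (c,w,a)=cv2.fitEllipse(h)
        print(st[i],c,w,atz(t,c[0]+290,c[1]+190,62).round(1))
to(511,-384,193)
```

```text
[ 509.1 -194.9   62. ]
[ 509.7 -289.6   62. ]
[ 510.7 -384.1   62. ]
[  0   0  12  24 229] (5.374467372894287, 11.186454772949219) (13.585711479187012, 32.605777740478516) [ 613.6 -118.3   62. ]
[ 73  27  22  22 348] (83.30994415283203, 37.76381301879883) (20.882753372192383, 21.784610748291016) [ 510.4 -385.5   62. ]
[ 18  29  22  22 362] (28.62651252746582, 40.16855239868164) (21.22789764404297, 21.985370635986328) [ 507.8 -195.3   62. ]
[ 46  28  21  22 354] (55.899112701416016, 38.971885681152344) (21.116910934448242, 21.952632904052734) [ 509.1 -290.3   62. ]
tool [ 112.8 -372.3    0.6] turn -0.1
```

```bash
python3 steer.py '[[[57, -5, 3], 0], [[56, -15, 3], 0], [[0, -60, 0], 0], [[0, -60, 0], 0], [[0, -60, 0], 0]]'>/dev/null;python3 steer.py '[[[0, -60, 0], 0], [[0, -60, 0], 0], [[0, -50, 0], 0], [[0, 0, 0], 0], [[0, 0, 0], 0]]'
python3 - <<'E'
from h import *
to(511,-385,92)
E
```

```text
clock: 13.92
tcp_pos: [511.8, -381.5, 187.6]
orientation: [179.9, -0.0, 179.9]
wrist_force: [-0.2, 0.1, -1.6]
gripper_width: 0.72
grasp_force: 15.0
tool [ 0.8 -3.6 95.6] turn -0.1
```

```bash
python3 steer.py '[[[1, -3.5, 30], 0], [[0, 0, 25], 0], [[0, 0, 12], 0], [[0, 0, 0], 0], [[0, 0, 0], 0]]'
python3 - <<'E'
from h import *
to(511,-385,92); s=snap('scene','s3');t=snap('top','t3')
r=lambda im,x,y,w,h,k:cv2.resize(np.ascontiguousarray(im['image'][y:y+h,x:x+w,::-1]),None,fx=k,fy=k,interpolation=cv2.INTER_CUBIC)
cv2.imwrite('pics/c8.png',np.hstack([r(s,130,40,130,140,4)[:,:400],r(t,330,130,100,140,4)]))
E
```

```text
clock: 14.55
tcp_pos: [511.6, -385.6, 122.6]
orientation: [-179.9, 0.1, -180.0]
wrist_force: [0.2, -0.7, -0.9]
gripper_width: 0.719
grasp_force: 15.0
tool [ 0.7  0.6 30.6] turn 0.0
```

View pics/c8.png

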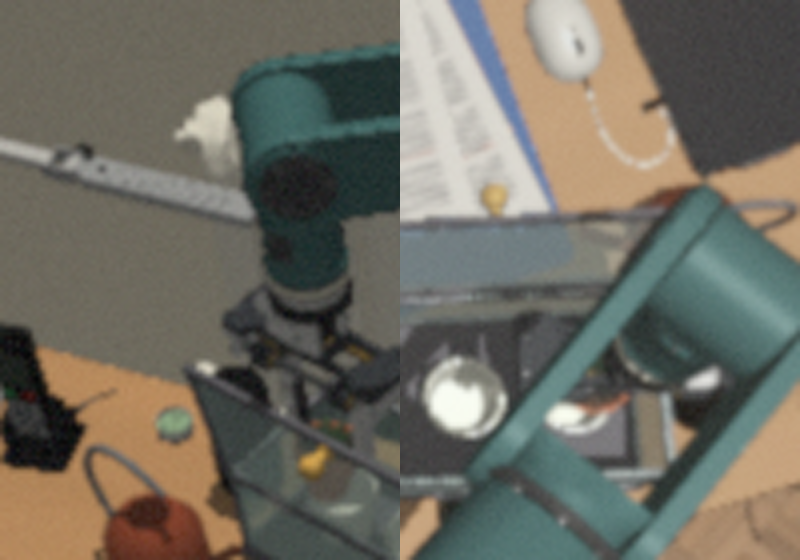

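```bash
python3 -c "
from h import *
print(arm.get_obs()['tau'].round(2))"; python3 steer.py '[[[0, 0, 8], 0], [[0, 0, 6], 0], [[0, 0, 5], 0], [[0, 0, 4], 0], [[0, 0, 0], 0]]';python3 steer.py '[[[0, 0, 0], 0], [[0, 0, 0], 0]]'; python3 -c "
from h import *
print(arm.get_obs()['tau'].round(2))"
```

```text
[ 9.000e-02 -4.352e+01 -3.011e+01 -5.000e-02  3.000e-02  0.000e+00]
clock: 15.28
tcp_pos: [510.0, -385.5, 102.6]
orientation: [-179.9, -0.0, 180.0]
wrist_force: [-6.9, 4.3, 15.8]
gripper_width: 0.719
grasp_force: 15.0
clock: 15.52
tcp_pos: [510.0, -385.5, 102.6]
orientation: [-179.9, 0.0, 180.0]
wrist_force: [-7.2, 4.2, 14.9]
gripper_width: 0.719
grasp_force: 15.0
[  0.26 -33.88 -26.03   0.29  -2.85   0.08]
```

Run:
```python
from h import *
o=arm.get_obs();F=o['wrist_force'];M=o['ft_torque']*1000;print(F,M)
f2=F@F; r0=np.cross(F,M)/f2; print('par',M@F/np.sqrt(f2)); print([ (r0+k*F/np.sqrt(f2)).round() for k in(-150,-100,-50,0,50,100,150,200,250)])
```

```text
[-7.23631124  4.15429061 14.94527014] [1009.97946394 1302.16588434   41.19857444]
par -74.96900764213993
[array([  -2.,   16., -177.]), array([ -24.,   28., -134.]), array([-45.,  40., -90.]), array([-66.,  53., -46.]), array([-87.,  65.,  -3.]), array([-108.,   77.,   41.]), array([-129.,   89.,   84.]), array([-150.,  101.,  128.]), array([-172.,  113.,  172.])]
```

Run:
```python
from h import *
t=snap('top','t4');s=snap('scene','s4');p=arm.get_obs()['tcp_pos']
for n,c,(w,h) in(('t',t,(16,16)),('s',s,(22,22))):
    im=c['image'].astype(int); q=proj(c,p+[0,0,9]).round().astype(int)
    ring={tuple(proj(c,p+[34*np.cos(a),34*np.sin(a),9]).round().astype(int)) for a in np.linspace(0,6.28,60)}
    print(n,q)
    for v in range(q[1]-h,q[1]+h):
        print(''.join('#' if (r:=im[v,u])[0]>r[2]*1.6+15 and r[0]>r[1]*1.25 else ('o' if (u,v) in ring else ('G' if r[1]>r[0]*1.08 and r[1]>r[2]*1.05 else ('.' if r.min()<150 else '+'))) for u in range(q[0]-w,q[0]+w)))
```

```text
t [377 226]
...........................G.G..
.............G............G...GG
.........................GG...G.
..........................G..GG.
......................GG.....GG.
.....................GG.G..G.GGG
.........G..ooooooooG.GG...GGG..
..........oo........o.G..GG..G..
.........o...........oo.G..GGG..
........o.........G....o..G.....
.......o........GGG.....o....GG.
.....Go.........GGG.....o...GG..
....G.o.......GGGGG......o......
......o.......GGG........oGG.G..
......o.......G...........o.G.GG
......o...................o...G.
......o...................o.....
......o...................o.....
......o...................o.....
......o...................o.....
.......o.................o......
.......o.............#...o......
......++o+..............o.......
.....G+++o++...#.......oo.......
.....+++++oo++....+++.o.........
......++++++oo...++ooo..........
.......+++++++ooooo+............
........++++++++++..............
..........++++++................
................................
................................
................................
s [214 153]
....................
[... 1259 characters left out ...]
ooooooo..................
..G.G.GGG...................................
.................................G..........
....G.GG.....G...................G..........
.G..........G.G............G.........GG.....
GGGG.......................G........G.G.....
GGGGG......................G.G..G.........G.
GGGGG.........................G.........GG..
GGG....G....................................
GG....GG....G..G.........................G..
....G.G.G..................G.........G.G..G.
...GG.GGG.G.........G.....GG..GG.......G.G.G
...GGGG..GGGG...GG.......GGG...........G....
.G.G.G.G..G.GG.G........GG..GG............GG
GGGGGG..G..G.G.GGG.G.G.....G...G.GG..GG..G.G
.GGG...GG.....G.G.GG........G..G.......G...G
```

```bash
python3 steer.py '[[[0, 0, -8], 0], [[0, 0, -8], 0], [[5, 0, 0], 0], [[4, 0, 0], 0], [[0, 0, 0], 0]]';python3 steer.py '[[[0, 0, 5], 0], [[0, 0, 5], 0], [[0, 0, 4], 0], [[0, 0, 4], 0], [[0, 0, 0], 0]]'
```

```text
clock: 16.25
tcp_pos: [501.2, -385.4, 113.2]
orientation: [179.9, -0.1, 180.0]
wrist_force: [0.3, -0.6, -1.4]
gripper_width: 0.72
grasp_force: 15.0
clock: 16.88
tcp_pos: [501.6, -385.3, 95.3]
orientation: [180.0, -0.0, 180.0]
wrist_force: [0.6, 0.4, -1.1]
gripper_width: 0.721
grasp_force: 15.0
```

```bash
python3 steer.py '[[[-3, 0, 0], 0], [[-3, 0, 1], 0], [[-3, 0, 1], 0], [[0, 0, 1], 0], [[0, 0, 0], 0]]';python3 steer.py '[[[0, 0, 0], 0], [[0, 0, 0], 0], [[0, 0, 0], 0], [[0, 0, 0], 0]]' 0.85; python3 steer.py '[[[0, 0, -20], 0], [[0, 0, -40], 0], [[0, 0, -30], 0], [[0, 0, 0], 0]]'
```

```text
clock: 17.5
tcp_pos: [510.7, -385.8, 92.8]
orientation: [-180.0, -0.0, 180.0]
wrist_force: [-2.8, -1.5, 0.8]
gripper_width: 0.722
grasp_force: 15.0
clock: 18.0
tcp_pos: [511.0, -385.5, 92.9]
orientation: [180.0, 0.0, -180.0]
wrist_force: [0.3, 0.4, 0.8]
gripper_width: 0.848
grasp_force: 0.0
clock: 18.5
tcp_pos: [512.4, -387.0, 188.3]
orientation: [-179.6, 0.4, 180.0]
wrist_force: [0.9, 0.1, -1.3]
gripper_width: 0.845
grasp_force: 0.0
```

```bash
python3 steer.py '[[[0, 60, 0], 0], [[0, 62, 0], 0], [[0, 62, 0], 0], [[0, 62, 0], 0], [[0, 62, 0], 0]]' 0.95 >/dev/null; python3 steer.py '[[[0, 62, 0], 0], [[0, 60, 0], 0], [[0, 0, 0], 0]]'
python3 - <<'E'
from h import *
t=snap('top','t5');s=snap('scene','s5')
to(558+1,243,150)
r=lambda im,x,y,w,h,k:cv2.resize(np.ascontiguousarray(im['image'][y:y+h,x:x+w,::-1]),None,fx=k,fy=k,interpolation=cv2.INTER_CUBIC)
cv2.imwrite('pics/c9.png',np.vstack([r(t,290,190,120,75,5),r(s,180,130,120,45,5)]))
E
```

```text
clock: 19.5
tcp_pos: [509.7, 48.3, 181.8]
orientation: [179.9, -0.1, -179.6]
wrist_force: [-0.7, -0.6, -0.4]
gripper_width: 0.948
grasp_force: 0.0
tool [-49.1 198.2  31.8] turn 0.1
```

View pics/c9.png

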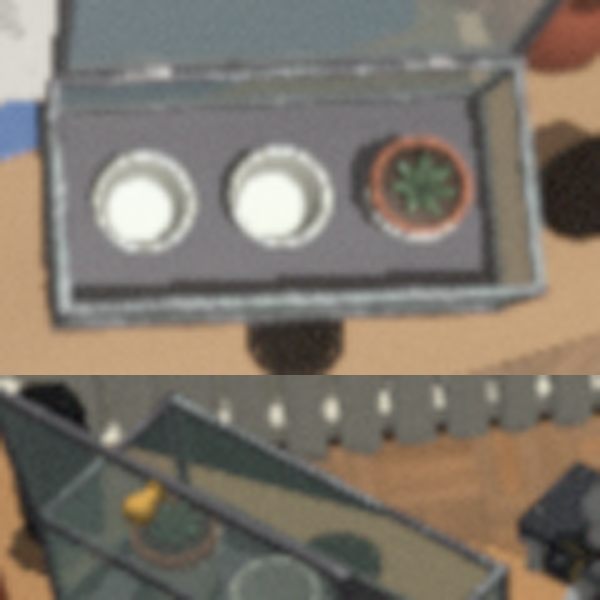

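```bash
python3 -c "
from h import *
t=load('t5')
print(atz(t,290+421.5/5-.5,190+188.5/5-.5,76), proj(t,np.array([510.5,-385,76]))*5-[1450,950])"
python3 steer.py '[[[-12, 50, 0], 0], [[-12, 50, 0], 0], [[-12, 50, 0], 0], [[-12, 47, 10], 0], [[0, 0, 0], 0]]' 1 >/dev/null; python3 steer.py '[[[0, 0, 40], 0], [[0, 0, 40], 0], [[0, 0, 15], 0], [[0, 0, 0], 0], [[0, 0, 0], 0]]'; python3 -c "
from h import *
to(559,243,49)"
```

```text
[ 510.34142652 -384.00223148   76.        ] [420.43571967 185.72837921]
clock: 20.85
tcp_pos: [560.3, 241.1, 80.2]
orientation: [179.9, 0.2, 179.9]
wrist_force: [0.2, -0.1, 0.3]
gripper_width: 1.0
grasp_force: 0.0
tool [ 1.4  1.9 31.2] turn -0.1
```

Rosette is seated (rim 510.3,-384 at z 76). Next the round cactus.

```bash
python3 steer.py '[[[1, 2, 16], 0], [[0, 0, 15], 0], [[0, 0, 0], 0], [[0, 0, 0], 0]]' 1; python3 steer.py '[[[0, 0, 0], 0], [[0, 0, 0], 0], [[0, 0, 0], 0], [[0, 0, 0], 0]]' 0 12
```

```text
clock: 21.35
tcp_pos: [557.7, 243.5, 46.7]
orientation: [-180.0, -0.0, -180.0]
wrist_force: [-0.0, 0.1, -0.5]
gripper_width: 1.0
grasp_force: 0.0
clock: 21.85
tcp_pos: [558.1, 243.5, 47.3]
orientation: [180.0, 0.0, 180.0]
wrist_force: [0.2, 0.6, 0.6]
gripper_width: 0.714
grasp_force: 12.0
```

```bash
python3 steer.py '[[[0, 0, 0], 0], [[0, 0, 0], 0]]' 0.95 >/dev/null; python3 steer.py '[[[0, 0, 0], 10], [[0, 0, 0], 10], [[0, 0, 0], 10], [[0, 0, 0], 10], [[0, 0, 0], 10]]'>/dev/null;python3 steer.py '[[[0, 0, 0], 10], [[0, 0, 0], 10], [[0, 0, 0], 10], [[0, 0, 0], 10], [[0, 0, 0], 0]]' >/dev/null;  python3 steer.py '[[[0, 0, 0], 0], [[0, 0, 0], 0], [[0, 0, 0], 0], [[0, 0, 0], 0]]' 0 40
```

```text
clock: 23.85
tcp_pos: [557.7, 243.5, 47.0]
orientation: [-180.0, -0.0, 90.0]
wrist_force: [-0.6, -0.2, -0.3]
gripper_width: 0.713
grasp_force: 40.0
```

```bash
python3 steer.py '[[[0, 0, -10], 0], [[0, 0, -25], 0], [[0, 0, -35], 0], [[0, 0, -40], 0], [[0, 0, -40], 0]]'>/dev/null; python3 steer.py '[[[0, 0, -25], -5], [[0, 0, -10], -10], [[0, 0, 0], -10], [[0, 0, 0], -10], [[0, 0, 0], -10]]'>/dev/null;python3 steer.py '[[[0, 0, 0], -10], [[0, 0, 0], -10], [[0, 0, 0], -10], [[0, 0, 0], -10], [[0, 0, 0], -5]]'>/dev/null; python3 steer.py '[[[2, -15, 0], 0], [[5, -30, 0], 0], [[5, -45, 0], 0], [[5, -50, 0], 0], [[5, -50, 0], 0]]'>/dev/null; python3 steer.py '[[[5, -50, 0], 0], [[5, -50, 0], 0], [[5, -50, 0], 0], [[5, -50, 0], 0], [[4, -50, 0], 0]]'>/dev/null; python3 steer.py '[[[2, -45, 0], 0], [[0, -30, 0], 0], [[0, -15, 0], 0], [[0, 0, 0], 0], [[0, 0, 0], 0]]'; python3 -c "
from h import *
to(510,-290,160)"
```

```text
clock: 27.6
tcp_pos: [509.8, -285.5, 232.2]
orientation: [180.0, 0.0, -180.0]
wrist_force: [-0.0, 0.9, -0.1]
gripper_width: 0.715
grasp_force: 40.0
tool [-0.2 -4.5 72.2] turn 0.0
```

```bash
python3 steer.py '[[[0, -2, 10], 0], [[0, -2.5, 25], 0], [[0, 0, 35], 0], [[0, 0, 30], 0], [[0, 0, 15], 0]]'>/dev/null; python3 steer.py '[[[0, 0, 8], 0], [[0, 0, 5], 0], [[0, 0, 0], 0], [[0, 0, 0], 0]]'; python3 steer.py '[[[0, 0, 5], 0], [[0, 0, 5], 0], [[0, 0, 5], 0], [[0, 0, 0], 0]]'
```

```text
clock: 28.72
tcp_pos: [510.3, -291.4, 105.0]
orientation: [-179.9, 0.1, 180.0]
wrist_force: [0.6, 0.3, -0.7]
gripper_width: 0.711
grasp_force: 40.0
clock: 29.22
tcp_pos: [509.3, -290.8, 88.0]
orientation: [179.9, -0.1, 180.0]
wrist_force: [-0.5, 0.2, -0.5]
gripper_width: 0.712
grasp_force: 40.0
```

```bash
python3 steer.py '[[[0, 0, 4], 0], [[0, 0, 4], 0], [[0, 0, 4], 0], [[0, 0, 4], 0], [[0, 0, 0], 0]]'; python3 steer.py '[[[0, 0, 2], 0], [[0, 0, 2], 0], [[0, 0, 0], 0]]'
```

```text
clock: 29.85
tcp_pos: [509.5, -290.8, 72.3]
orientation: [180.0, -0.1, 180.0]
wrist_force: [0.3, 0.5, -1.7]
gripper_width: 0.711
grasp_force: 40.0
clock: 30.22
tcp_pos: [509.7, -291.0, 68.8]
orientation: [180.0, -0.0, 180.0]
wrist_force: [-0.3, -0.0, -1.5]
gripper_width: 0.714
grasp_force: 40.0
```

```bash
python3 steer.py '[[[0, 0, 0], 0], [[0, 0, 0], 0], [[0, 0, 0], 0], [[0, 0, 0], 0]]' 0.84 >/dev/null; python3 steer.py '[[[0, 0, -20], 0], [[0, 0, -50], 0], [[0, 0, -50], 0], [[0, 0, -20], 0]]' >/dev/null; python3 steer.py '[[[6, 60, 0], 0], [[6, 61, 0], 0], [[6, 61, 0], 0], [[6, 61, 0], 0], [[6, 61, 0], 0]]' 1 >/dev/null; python3 steer.py '[[[8, 61, 0], 0], [[8, 61, 0], 0], [[8, 61, 0], 0], [[8, 61, 0], 0], [[8, 61, 0], 0]]' >/dev/null; python3 steer.py '[[[8, 56, 0], 0], [[0, 0, 0], 0], [[0, 0, 0], 0]]'; python3 -c "
from h import *
t=snap('top','t6')
to(431,374,48)"
```

```text
clock: 32.85
tcp_pos: [431.8, 373.5, 208.8]
orientation: [-179.9, -0.0, -180.0]
wrist_force: [-0.4, -0.5, 0.5]
gripper_width: 0.997
grasp_force: 0.0
tool [  1.1   1.1 161. ] turn -0.1
```

```bash
python3 steer.py '[[[0, 0, 50], 0], [[0, 0, 50], 0], [[0, 0, 35], 0], [[0, 0, 16], 0], [[0, 0, 8], 0]]' 1 >/dev/null; python3 steer.py '[[[0, 0, 0], 0], [[0, 0, 0], 0]]'; python3 -c "
from h import *
to(431,374,47)"
```

```text
clock: 33.78
tcp_pos: [433.0, 374.6, 51.9]
orientation: [179.9, 0.2, 180.0]
wrist_force: [0.5, 0.3, 0.0]
gripper_width: 0.998
grasp_force: 0.0
tool [ 2.  -0.6  4.9] turn -0.0
```

```bash
python3 steer.py '[[[1, 0, 4.5], 0], [[0, 0, 0], 0]]' 1 >/dev/null; python3 steer.py '[[[0, 0, 0], 0], [[0, 0, 0], 0], [[0, 0, 0], 0], [[0, 0, 0], 0]]' 0 12; python3 steer.py '[[[0, 0, 0], 0], [[0, 0, 0], 0]]' 0.95 >/dev/null; python3 steer.py '[[[0, 0, 0], 10], [[0, 0, 0], 10], [[0, 0, 0], 10], [[0, 0, 0], 10], [[0, 0, 0], 10]]'>/dev/null;python3 steer.py '[[[0, 0, 0], 10], [[0, 0, 0], 10], [[0, 0, 0], 10], [[0, 0, 0], 10], [[0, 0, 0], 0]]' >/dev/null;  python3 steer.py '[[[0, 0, 0], 0], [[0, 0, 0], 0], [[0, 0, 0], 0], [[0, 0, 0], 0]]' 0 40
```

```text
clock: 34.52
tcp_pos: [430.9, 374.2, 45.6]
orientation: [180.0, 0.0, 180.0]
wrist_force: [-0.2, 0.5, -0.0]
gripper_width: 0.721
grasp_force: 12.0
clock: 36.52
tcp_pos: [430.3, 374.0, 45.5]
orientation: [-179.9, -0.0, 90.0]
wrist_force: [-1.6, -0.7, 1.6]
gripper_width: 0.717
grasp_force: 40.0
```

```bash
python3 steer.py '[[[0, 0, -10], 0], [[0, 0, -25], 0], [[0, 0, -35], 0], [[0, 0, -40], 0], [[0, 0, -40], 0]]'>/dev/null; python3 steer.py '[[[0, 0, -25], -5], [[0, 0, -10], -10], [[0, 0, 0], -10], [[0, 0, 0], -10], [[0, 0, 0], -10]]'>/dev/null;python3 steer.py '[[[0, 0, 0], -10], [[0, 0, 0], -10], [[0, 0, 0], -10], [[0, 0, 0], -10], [[0, 0, 0], -5]]'>/dev/null; python3 steer.py '[[[-3, -15, 0], 0], [[-5, -30, 0], 0], [[-7, -45, 0], 0], [[-7, -50, 0], 0], [[-7, -50, 0], 0]]'>/dev/null; python3 steer.py '[[[-7, -50, 0], 0], [[-7, -50, 0], 0], [[-7, -50, 0], 0], [[-7, -50, 0], 0], [[-7, -50, 0], 0]]'>/dev/null; python3 steer.py '[[[-7, -45, 0], 0], [[-5, -42, 0], 0], [[-2, -27, 0], 0], [[0, -12, 0], 0], [[0, 0, 0], 0]]'; python3 -c "
from h import *
to(509,-195.5,105)"
```

```text
clock: 40.28
tcp_pos: [508.4, -192.6, 230.5]
orientation: [180.0, -0.0, 179.9]
wrist_force: [-0.2, 0.2, -1.2]
gripper_width: 0.716
grasp_force: 40.0
tool [ -0.7  -3.  125.5] turn -0.1
```

```bash
python3 steer.py '[[[0, -1, 10], 0], [[0, -1, 25], 0], [[0, 0, 35], 0], [[0, 0, 30], 0], [[0, 0, 15], 0]]'>/dev/null; python3 steer.py '[[[0, 0, 8], 0], [[0, 0, 5], 0], [[0, 0, 0], 0], [[0, 0, 0], 0]]'; python3 steer.py '[[[0, 0, 5], 0], [[0, 0, 5], 0], [[0, 0, 5], 0], [[0, 0, 0], 0]]'; python3 steer.py '[[[0, 0, 4], 0], [[0, 0, 4], 0], [[0, 0, 4], 0], [[0, 0, 0], 0]]'
```

```text
clock: 41.4
tcp_pos: [509.4, -194.4, 103.5]
orientation: [-180.0, 0.1, 180.0]
wrist_force: [0.2, -0.5, -2.5]
gripper_width: 0.711
grasp_force: 40.0
clock: 41.9
tcp_pos: [508.3, -193.8, 86.6]
orientation: [180.0, -0.1, 180.0]
wrist_force: [0.1, -0.4, -1.5]
gripper_width: 0.716
grasp_force: 40.0
clock: 42.4
tcp_pos: [508.5, -193.9, 74.9]
orientation: [180.0, -0.1, 180.0]
wrist_force: [-0.2, -0.8, -1.3]
gripper_width: 0.712
grasp_force: 40.0
```

```bash
python3 steer.py '[[[0, -1, 4], 0], [[0, 0, 3], 0], [[0, 0, 0], 0]]'; python3 steer.py '[[[0, 0, 0], 0], [[0, 0, 0], 0], [[0, 0, 0], 0], [[0, 0, 0], 0]]' 0.84 >/dev/null; python3 steer.py '[[[0, 0, -20], 0], [[0, 0, -50], 0], [[0, 0, -50], 0], [[0, 0, -40], 0]]' >/dev/null; python3 steer.py '[[[0, 60, 0], 0], [[0, 61, 0], 0], [[0, 61, 0], 0], [[0, 61, 0], 0], [[0, 0, 0], 0]]' 0.6
cat > chk.py <<'E'
from h import *
import sys
t=snap('top',sys.argv[1]); im=t['image'].astype(int)
m=((im[...,0]>im[...,2]*1.6+10)&(im[...,0]>im[...,1]*1.3)).astype(np.uint8)
n,l,st,ce=cv2.connectedComponentsWithStats(m)
for i in range(1,n):
    if st[i,4]>60 and st[i,2]<32 and st[i,3]<32 and st[i,2]>14:
        h=cv2.convexHull(np.argwhere(l==i)[:,::-1].astype(np.int32)); c,w,a=cv2.fitEllipse(h); 
        print(st[i],np.round(w,1),'z58',atz(t,*c,58)[:2].round(1),'z76',atz(t,*c,76)[:2].round(1))
E
python3 chk.py t7
```

```text
clock: 42.78
tcp_pos: [508.6, -195.0, 68.1]
orientation: [180.0, -0.0, 180.0]
wrist_force: [-0.6, -1.1, -1.3]
gripper_width: 0.719
grasp_force: 40.0
clock: 44.4
tcp_pos: [508.4, 51.8, 228.7]
orientation: [179.9, 0.0, -179.6]
wrist_force: [0.2, -1.0, 0.2]
gripper_width: 0.595
grasp_force: 0.0
[533   0  27  21 198] [ 9.8 39. ] z58 [ 1338.  -1112.3] z76 [ 1324.3 -1098.2]
[315  72  24  14 141] [ 7.2 27.6] z58 [1083.8 -253.2] z76 [1073.5 -250.7]
[379  92  27  14 113] [10.2 29.8] z58 [ 989.8 -490.9] z76 [ 980.7 -485.1]
[463 159  30  24 467] [24.3 31.2] z58 [ 713.4 -771. ] z76 [ 708.1 -761.5]
[237 170  20  14 164] [16.9 18.7] z58 [704.7  53. ] z76 [699.6  51.4]
[393 176  19   5  71] [ 5.5 17.2] z58 [ 685.  -502.3] z76 [ 680.1 -496.4]
[396 184  21  21 273] [13.  27.5] z58 [ 625.9 -514.3] z76 [ 621.8 -508.3]
[154 223  21  17 267] [16.2 21.7] z58 [523. 342.] z76 [520.3 336.5]
[182 264  17  26 318] [19.4 25.4] z58 [361.7 245.6] z76 [361.2 241.4]
[ 41 398  16  22  69] [12.  23.9] z58 [-34.2 688.5] z76 [-29.3 678.3]
```

Run:
```python
from h import *
t=load('t7')
r=lambda im,x,y,w,h,k:cv2.resize(np.ascontiguousarray(im['image'][y:y+h,x:x+w,::-1]),None,fx=k,fy=k,interpolation=cv2.INTER_CUBIC)
A=r(t,290,195,120,60,6)
for y in(-385,-290,-195):
    pts=np.array([(proj(t,np.array([509.5+34*np.cos(a),y+34*np.sin(a),76]))-[290,195]+.5)*6 for a in np.linspace(0,6.28,12,endpoint=False)])
    for p in pts: cv2.circle(A,tuple(int(v) for v in p),1,(255,255,0),-1)
B=r(t,140,245,120,40,6); cv2.imwrite('pics/c10.png',np.vstack([A,B]))
```

```text
(no output)
```

View pics/c10.png

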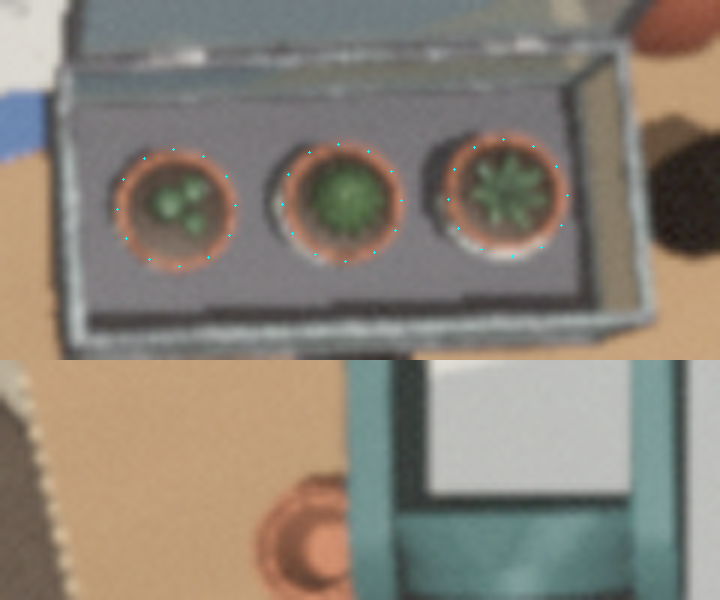

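Run:
```python
from h import *
s=snap('scene','s7');t=load('t7')
r=lambda im,x,y,w,h,k:cv2.resize(np.ascontiguousarray(im['image'][y:y+h,x:x+w,::-1]),None,fx=k,fy=k,interpolation=cv2.INTER_CUBIC)
def dots(A,c,x0,y0,k,x,y):
    for a in np.linspace(0,6.28,12,endpoint=False):
        p=(proj(c,np.array([x+34*np.cos(a),y+34*np.sin(a),76]))-[x0,y0]+.5)*k; cv2.circle(A,tuple(int(v) for v in p),1,(255,255,0),-1)
A=r(s,195,140,90,60,8)
for x,y in((510.5,-385),(509.5,-290),(508.5,-195)): dots(A,s,195,140,8,x,y)
cv2.imwrite('pics/c11.png',A)
```

```text
(no output)
```

View pics/c11.png

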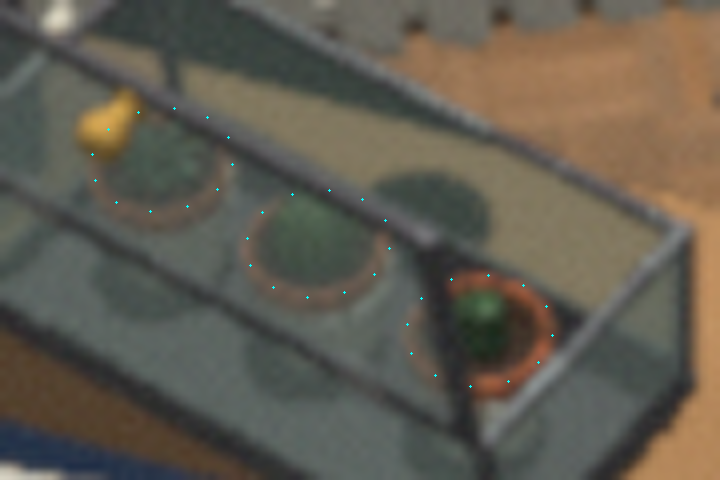

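Plants sit at the predicted seated rings (consistent 3 mm calibration bias). Now the lid.

```bash
python3 steer.py '[[[0, 0, -55], 0], [[0, 0, -55], 0], [[-20, -50, 0], 0], [[-20, -50, 0], 0], [[-20, -50, 0], 0]]' 0.6 >/dev/null; python3 steer.py '[[[-20, -50, 0], 0], [[-20, -50, 0], 0], [[-20, -50, 0], 0], [[-14, -42, 0], 0], [[0, 0, 0], 0]]' >/dev/null;  python3 steer.py '[[[0, 0, 0], 0], [[0, 0, 0], 0]]'; python3 -c "
from h import *
to(642,-290,246)"
```

```text
clock: 46.0
tcp_pos: [642.3, -293.3, 340.0]
orientation: [-180.0, 0.1, -180.0]
wrist_force: [0.4, -0.1, 0.3]
gripper_width: 0.596
grasp_force: 0.0
tool [ 0.5  3.4 94. ] turn 0.0
```

```bash
python3 steer.py '[[[0, 3, 40], 0], [[0, 0, 35], 0], [[0, 0, 17], 0], [[0, 0, 0], 0], [[0, 0, 0], 0]]' 0.6; python3 steer.py '[[[0, 0, 0], 0], [[0, 0, 0], 0], [[0, 0, 0], 0], [[0, 0, 0], 0], [[0, 0, 0], 0]]' 0 30
```

```text
clock: 46.62
tcp_pos: [643.1, -290.5, 248.8]
orientation: [-179.9, 0.2, -180.0]
wrist_force: [0.2, -0.2, 0.6]
gripper_width: 0.601
grasp_force: 0.0
clock: 47.25
tcp_pos: [642.9, -287.8, 246.7]
orientation: [179.7, -0.0, -179.8]
wrist_force: [-1.5, 6.4, 1.0]
gripper_width: 0.219
grasp_force: 30.0
```

```bash
python3 steer.py '[[[25, 0, -7], 0], [[26, 0, -2.5], 0], [[26, 0, 2], 0], [[25, 0, 6.5], 0], [[23.5, 0, 10.5], 0]]'; python3 steer.py '[[[11, 0, 7], 0], [[0, 0, 0], 0], [[0, 0, 0], 0]]'
```

```text
clock: 47.88
tcp_pos: [518.4, -289.1, 237.9]
orientation: [179.9, 0.3, -179.9]
wrist_force: [4.4, 3.3, -0.2]
gripper_width: 0.228
grasp_force: 30.0
clock: 48.25
tcp_pos: [505.2, -289.3, 230.2]
orientation: [179.8, -0.2, -180.0]
wrist_force: [-4.1, 6.7, 3.6]
gripper_width: 0.226
grasp_force: 30.0
```

```bash
python3 steer.py '[[[0, 0, 0], 0], [[0, 0, 0], 0], [[0, 0, 0], 0]]' 0.5 >/dev/null; python3 steer.py '[[[0, 0, -40], 0], [[0, 0, -40], 0], [[0, 0, 0], 0], [[0, 0, 0], 0]]' 1; python3 chk.py t8 | grep -v -- ' -'
python3 - <<'E'
from h import *
to(704,53,130)
s=load('scene0');t=load('t8')
# lid angle from knob pixel in top: brass mask
im=t['image'].astype(int)[180:265,280:420]; m=(im[...,0]>150)&(im[...,1]>110)&(im[...,2]<90)
q=np.argwhere(m); print(len(q), q.mean(0)[::-1]+[280,180] if len(q) else None)
for d in(35,45,55): print(d,proj(t,np.array([589.8-148.5*np.cos(np.radians(d+10.5)),-290,119+148.5*np.sin(np.radians(d+10.5))])))
E
```

```text
clock: 49.12
tcp_pos: [506.2, -291.2, 308.9]
orientation: [180.0, -0.1, 180.0]
wrist_force: [-0.5, -0.1, -0.8]
gripper_width: 0.886
grasp_force: 0.0
[238 170  19  19 284] [18.5 19.1] z58 [701.5  53.2] z76 [696.4  51.5]
[154 223  21  17 269] [16.3 21.8] z58 [522.9 341.5] z76 [520.2 336. ]
[182 264  26  26 526] [25.1 26.4] z58 [363.8 235.5] z76 [363.2 231.4]
tool [-198.4  343.7  178.1] turn -0.0
2 [348.5 229.5]
35 [354.82427848 228.85429071]
45 [355.37199586 221.52053024]
55 [355.64525714 213.41932739]
```

```bash
python3 steer.py '[[[-28, 50, 0], 10], [[-24, 58, 0], 10], [[-14, 61, 0], 10], [[-2, 62, 0], 10], [[9, 61, 0], 10]]' 1 >/dev/null; python3 steer.py '[[[0, 0, 0], 10], [[0, 0, 0], 10], [[0, 0, 0], 10], [[0, 0, 0], 10], [[0, 0, 0], 0]]'
python3 - <<'E'
from h import *
to(702.5,53,52,90)
t=load('t8')
print('saucer', [atz(t,*c,5).round(1) for c in [(194.5,276.5)]])
E
python3 chk.py t9 | grep -v -- ' -'
```

```text
clock: 50.42
tcp_pos: [665.2, -31.5, 307.7]
orientation: [-179.8, -0.0, 90.3]
wrist_force: [0.0, 0.3, -0.0]
gripper_width: 0.999
grasp_force: 0.0
tool [ 84.1  38.7 255.6] turn 0.3
saucer [array([363.8, 247.8,   5. ])]
[155 223  20  17 264] [16.2 21.5] z58 [522.8 341.9] z76 [520.1 336.4]
[182 264  26  26 526] [25.3 26.2] z58 [363.2 235.4] z76 [362.7 231.3]
[ 10 389  20  15  71] [14.8 20.8] z58 [  6.8 785.8] z76 [ 11.1 774.3]
[ 38 397  16  15  73] [14.7 15.1] z58 [-23.  701.2] z76 [-18.3 690.8]
[  7 401  26  16 108] [14.1 27.4] z58 [-30.8 782.6] z76 [-26.  771.2]
```

```bash
python3 steer.py '[[[42, 19, 20], 0], [[42, 19, 40], 0], [[0, 0, 50], 0], [[0, 0, 50], 0], [[0, 0, 30], 0]]' 1 >/dev/null; python3 steer.py '[[[0, 0, 0], 0], [[0, 0, 0], 0], [[0, 0, 0], 0]]'
python3 - <<'E'
from h import *
to(702.5,53,50,90)
E
```

```text
clock: 51.48
tcp_pos: [704.7, 52.5, 123.0]
orientation: [179.7, -0.0, 90.2]
wrist_force: [0.4, 0.6, 0.4]
gripper_width: 0.997
grasp_force: 0.0
tool [ 0.5 -2.6 73. ] turn 0.2
```

```bash
python3 steer.py '[[[0, -1, 35], 0], [[0, 0, 25], 0], [[0, 0, 10], 0], [[0, 0, 0], 0], [[0, 0, 0], 0]]' 1; python3 steer.py '[[[0, 0, 3], 0], [[0, 0, 0], 0]]'; python3 steer.py '[[[0, 0, 0], 0], [[0, 0, 0], 0], [[0, 0, 0], 0], [[0, 0, 0], 0]]' 0 5
```

```text
clock: 52.1
tcp_pos: [703.6, 52.6, 52.2]
orientation: [179.8, -0.0, 90.2]
wrist_force: [0.6, 0.6, -1.0]
gripper_width: 1.001
grasp_force: 0.0
clock: 52.35
tcp_pos: [702.5, 52.7, 47.4]
orientation: [180.0, -0.0, 90.2]
wrist_force: [-0.8, 0.6, 0.4]
gripper_width: 1.0
grasp_force: 0.0
clock: 52.85
tcp_pos: [702.5, 52.6, 47.1]
orientation: [180.0, -0.0, 90.2]
wrist_force: [0.1, 0.8, 0.4]
gripper_width: 0.726
grasp_force: 5.0
```

```bash
python3 steer.py '[[[0, 0, -10], 0], [[0, 0, -25], 0], [[0, 0, -40], 0], [[0, 0, -45], 0], [[0, 0, -35], 0]]' 0 25 >/dev/null; python3 steer.py '[[[5, -15, -15], 0], [[15, -30, -10], 0], [[25, -40, 0], 0], [[30, -45, 0], 0], [[30, -45, 0], 0]]'>/dev/null; python3 steer.py '[[[30, -45, 0], 0], [[28, -45, 0], 0], [[20, -40, 0], 0], [[10, -25, 0], 0], [[0, -10, 0], 0]]' >/dev/null;  python3 steer.py '[[[0, 0, 0], 0], [[0, 0, 0], 0]]'
python3 - <<'E'
from h import *
to(364,246,78,90)
E
```

```text
clock: 54.98
tcp_pos: [362.2, 243.8, 226.7]
orientation: [-180.0, 0.0, 90.1]
wrist_force: [0.2, 0.7, 0.2]
gripper_width: 0.723
grasp_force: 25.0
tool [  2.2   1.9 148.7] turn 0.1
```

```bash
python3 steer.py '[[[1, 1, 15], 0], [[1, 1, 30], 0], [[0, 0, 35], 0], [[0, 0, 20], 0], [[0, 0, 8], 0]]' >/dev/null; python3 steer.py '[[[0, 0, 5], 0], [[0, 0, 5], 0], [[0, 0, 5], 0], [[0, 0, 5], 0], [[0, 0, 0], 0]]';python3 steer.py '[[[0, 0, 5], 0], [[0, 0, 4], 0], [[0, 0, 3], 0], [[0, 0, 0], 0]]'
```

```text
clock: 56.22
tcp_pos: [363.4, 246.3, 98.7]
orientation: [-180.0, 0.0, 90.2]
wrist_force: [0.2, 0.8, -0.2]
gripper_width: 0.726
grasp_force: 25.0
clock: 56.72
tcp_pos: [363.4, 246.2, 86.6]
orientation: [-180.0, 0.0, 90.2]
wrist_force: [-0.4, 0.8, -0.2]
gripper_width: 0.727
grasp_force: 25.0
```

```bash
python3 steer.py '[[[0, 0, 4], 0], [[0, 0, 3], 0], [[0, 0, 3], 0], [[0, 0, 0], 0]]'; python3 steer.py '[[[0, 0, 0], 0], [[0, 0, 0], 0], [[0, 0, 0], 0]]' 0.86; python3 steer.py '[[[0, 0, -25], 0], [[0, 0, -45], 0], [[0, 0, -45], 0], [[0, 0, -25], 0], [[0, 0, 0], 0]]' 1
```

```text
clock: 57.22
tcp_pos: [363.4, 246.2, 76.6]
orientation: [-180.0, 0.0, 90.2]
wrist_force: [0.7, 0.6, -0.8]
gripper_width: 0.723
grasp_force: 25.0
clock: 57.6
tcp_pos: [363.8, 246.5, 77.2]
orientation: [180.0, -0.0, 90.2]
wrist_force: [-0.1, -0.0, -0.6]
gripper_width: 0.857
grasp_force: 0.0
clock: 58.22
tcp_pos: [364.8, 247.0, 219.4]
orientation: [179.7, -0.1, 90.2]
wrist_force: [0.1, -0.1, -0.5]
gripper_width: 0.999
grasp_force: 0.0
```

```bash
python3 steer.py '[[[24, 40, 0], 0], [[24, 40, 0], 0], [[24, 40, 20], 0], [[24, 41, 40], 0], [[0, 0, 45], 0]]' 1 >/dev/null; python3 steer.py '[[[0, 0, 35], 0], [[0, 0, 15], 0], [[0, 0, 0], 0], [[0, 0, 0], 0]]'
python3 - <<'E'
from h import *
to(526.5,344,47,90)
E
```

```text
clock: 59.35
tcp_pos: [525.2, 343.5, 64.0]
orientation: [179.8, -0.1, 90.2]
wrist_force: [-0.2, 0.2, 0.5]
gripper_width: 1.001
grasp_force: 0.0
tool [ 0.5  1.2 17. ] turn 0.2
```

```bash
python3 steer.py '[[[0, 0, 10], 0], [[0, 0, 7], 0], [[0, 0, 0], 0], [[0, 0, 0], 0]]' 1; python3 steer.py '[[[0, 0, 0], 0], [[0, 0, 0], 0], [[0, 0, 0], 0], [[0, 0, 0], 0]]' 0 5; python3 steer.py '[[[0, 0, -10], 0], [[0, 0, -25], 0], [[0, 0, -40], 0], [[0, 0, -45], 0], [[0, 0, -35], 0]]' 0 25; python3 chk.py t10 | grep -v -- ' -';  python3 - <<'E'
from h import *
snap('scene','s10'); s=load('s10');p=proj(s,np.array([364,246,80.]));print(p)
E
```

```text
clock: 59.85
tcp_pos: [524.3, 342.9, 45.0]
orientation: [180.0, -0.0, 90.2]
wrist_force: [-0.2, -1.1, 0.1]
gripper_width: 1.002
grasp_force: 0.0
clock: 60.35
tcp_pos: [524.6, 343.1, 45.3]
orientation: [180.0, -0.0, 90.2]
wrist_force: [0.7, -0.8, 0.0]
gripper_width: 0.718
grasp_force: 4.9
clock: 60.98
tcp_pos: [524.4, 343.1, 203.0]
orientation: [179.9, -0.1, 90.2]
wrist_force: [-0.1, 0.4, -0.7]
gripper_width: 0.714
grasp_force: 24.7
[181 264  27  25 470] [24.8 25.9] z58 [363.5 237.9] z76 [363.  233.8]
[ 10 373  18  15  77] [13.5 17.6] z58 [ 53.5 794.8] z76 [ 57.2 783.2]
[  0 400  22  14  95] [16.6 23. ] z58 [-28.8 807.7] z76 [-24.1 795.9]
[378.445093   209.42433919]
```

```bash
python3 steer.py '[[[-5, -8, -15], 0], [[-15, -25, -10], 0], [[-20, -33, 0], 0], [[-20, -34, 0], 0], [[-20, -32, 0], 0]]' >/dev/null; python3 steer.py '[[[-12, -20, 0], 0], [[-5, -8, 0], 0], [[0, 0, 0], 0], [[0, 0, 0], 0]]'
python3 - <<'E'
from h import *
to(364,246,135,90)
E
```

```text
clock: 62.2
tcp_pos: [365.0, 245.5, 224.5]
orientation: [-180.0, 0.0, 90.2]
wrist_force: [-0.0, -0.6, -1.5]
gripper_width: 0.712
grasp_force: 24.7
tool [ 0.5 -1.  89.5] turn 0.2
```

```bash
python3 steer.py '[[[0, -1, 15], 0], [[0, 0, 30], 0], [[0, 0, 30], 0], [[0, 0, 15], 0], [[0, 0, 5], 0]]' >/dev/null; python3 steer.py '[[[0, 0, 5], 0], [[0, 0, 5], 0], [[0, 0, 5], 0], [[0, 0, 5], 0], [[0, 0, 0], 0]]';python3 steer.py '[[[0, 0, 4], 0], [[0, 0, 4], 0], [[0, 0, 3], 0], [[0, 0, 3], 0], [[0, 0, 0], 0]]'
```

```text
clock: 63.45
tcp_pos: [363.3, 245.2, 109.5]
orientation: [-180.0, 0.0, 90.2]
wrist_force: [0.0, 0.1, -0.3]
gripper_width: 0.711
grasp_force: 24.7
clock: 64.08
tcp_pos: [363.4, 245.3, 95.7]
orientation: [-180.0, 0.0, 90.2]
wrist_force: [0.0, 0.6, 0.4]
gripper_width: 0.715
grasp_force: 24.7
```

```bash
python3 steer.py '[[[0, 0, 2], 0], [[0, 0, 2], 0], [[0, 0, 0], 0]]'; python3 steer.py '[[[0, 0, 0], 0], [[0, 0, 0], 0], [[0, 0, 0], 0]]' 0.86; python3 steer.py '[[[0, 0, -25], 0], [[0, 0, -45], 0], [[0, 0, -45], 0], [[0, 0, -25], 0], [[0, 0, 0], 0]]' 1 >/dev/null; python3 steer.py '[[[40, -20, 0], 0], [[50, -25, 0], 0], [[55, -25, 0], 0], [[55, -25, 0], 0], [[55, -25, 0], 0]]' >/dev/null;  python3 steer.py '[[[0, 0, 0], 0], [[0, 0, 0], 0], [[0, 0, 0], 0]]'
python3 - <<'E'
from h import *
t=snap('top','t12');s=snap('scene','s12')
r=lambda im,x,y,w,h,k:cv2.resize(np.ascontiguousarray(im['image'][y:y+h,x:x+w,::-1]),None,fx=k,fy=k,interpolation=cv2.INTER_CUBIC)
cv2.imwrite('pics/c12.png',np.vstack([np.hstack([r(t,150,225,90,72,4),r(t,290,190,110,72,4)]),np.hstack([r(s,340,185,90,72,4),r(s,180,120,110,72,4)])]))
for nm,c in(('t',t),('s',s)):
  x0,y0=(290,190) if nm=='t' else(180,120)
  for d in(36,45,54): print(nm,d,(proj(c,np.array([589.8-148.5*np.cos(np.radians(d+10.5)),-290,119+148.5*np.sin(np.radians(d+10.5))]))-[x0,y0]+.5)*4)
E
```

```text
clock: 64.45
tcp_pos: [363.5, 245.3, 91.8]
orientation: [-180.0, 0.0, 90.2]
wrist_force: [0.6, -0.3, -0.5]
gripper_width: 0.714
grasp_force: 24.7
clock: 64.82
tcp_pos: [363.7, 245.4, 92.2]
orientation: [180.0, -0.0, 90.2]
wrist_force: [1.6, -0.7, 0.2]
gripper_width: 0.857
grasp_force: 0.0
clock: 66.45
tcp_pos: [243.4, 498.6, 231.7]
orientation: [180.0, 0.0, 90.1]
wrist_force: [-0.4, 1.2, 0.7]
gripper_width: 1.002
grasp_force: 0.0
t 36 [261.56257392 154.65431984]
t 45 [263.48798344 128.08212096]
t 54 [264.52348785  99.020636  ]
s 36 [222.10374374  73.58470952]
s 45 [208.08784193  73.468114  ]
s 54 [192.52722573  77.20759159]
```

View pics/c12.png

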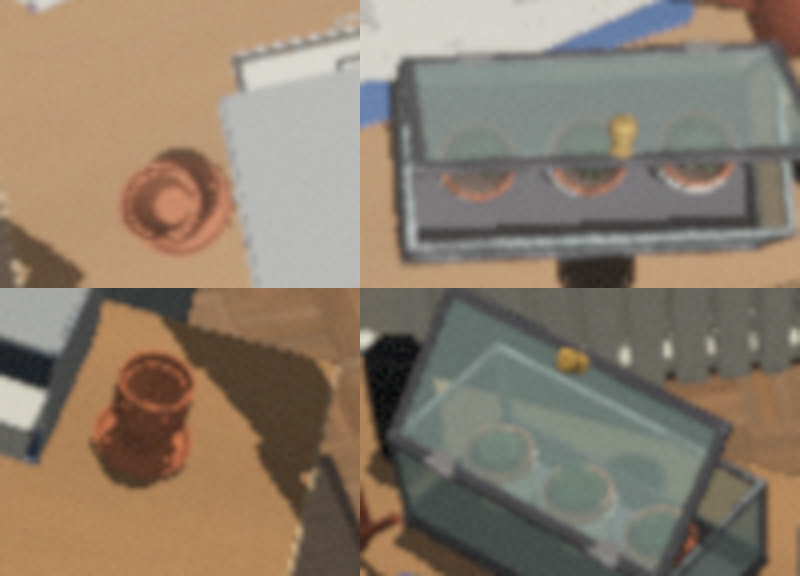

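Knob at top-crop (262,122), matching 45°; plants under the glass; stack of two in the saucer pot looks upright (rim top-crop ~165,200, scene-crop ~155,95). Quick numeric check of the stack.

Run:
```python
from h import *
t=load('t12');s=load('s12')
x=tri((t,149.5+163/4,224.5+200/4),(s,339.5+155/4,184.5+94/4)); print(x)
print('saucer', atz(t,149.5+177/4,224.5+208/4,4), 'scene',atz(s,339.5+141/4,184.5+(442-288)/4,4))
```

```text
(array([367.6078964 , 243.86832549,  90.41727727]), [np.float64(1.2858424686226555), np.float64(1.285842468622766)])
saucer [363.89457305 250.70338133   4.        ] scene [368.91390259 246.7796116    4.        ]
```

```bash
python3 -c "
from rig import arm
print(arm.sign_off())"
```

```text
the job is handed in; nothing more can be done
None
```

I handed the job in at about 66 s: the three planted pots are in the cover pots, the two loose empty pots are stacked in the saucer pot, and the lid is at about 45°; the last images agree with this, but sign-off gave no verdict.

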